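Stack two splined shelves on a trinket stand

TASK

Finish the little trinket stand on the table: slide the loose round-ended shelf down over the ribbed stem until it sits fully home on the shelf already there, with its tab pointing the opposite way, then slide the square-ended shelf down on top of it, fully home, its tab opposite again (so above the bottom one). The stem is turned a little by an unknown amount, so feel for the ribs by turning the shelf under a light touch, never force or drop a shelf onto the stem (keep every push or knock below 50 N), then let go and leave everything else on the table where it is.

Things in the scene. Friction and masses are not known exactly. Their poses are not given: they have to be found in the camera images.
- foot: White stone slab 140 x 100 x 16 mm, fixed to the table, long side along its x. Origin: centre of its underside, on the stem's vertical axis. +x: the nominal direction of the bottom shelf's tab. Stem and bottom shelf together stand turned about the vertical by an unreported angle between -0.28 and 0.28 rad from it; that joint is stiff (2 N m) and need not be turned.
- seat (a point): Point on the stem axis, 30 mm above the table: top of the dark bottom shelf, the seat of the round-ended shelf. Bottom shelf: round collar 62 mm across, 16 to 30 mm above the table; its round-ended tab reaches 115 mm from the axis.
- rib_top (a point): Point on the stem axis, 64 mm above the table, level with the flat tops of the six straight vertical ribs of the dark steel stem. Ribs: 6 mm wide, reaching 19 mm from the axis, from 30 to 64 mm, every 60 degrees, one in line with the bottom shelf's tab; between them a round core of 26 mm diameter.
- stem_top (a point): Top of the stem, 80 mm above the table, on the axis. The bare round core (26 mm) goes on to 68 mm, then a cone narrows to 14 mm at 80 mm.
- round_shelf: Loose dark wooden shelf, about 140 g. Origin: centre of the underside of its collar, on the bore axis; z up; it lies flat on the table. Octagonal collar 58 mm across flats, 16 mm high, flats 24 mm long, two of them square to its y (grip these). A tab 26 mm wide, 4 to 12 mm above the underside, runs along +x to a round end of 48 mm diameter, reaching 100 mm from the axis.
- round_bore (a point): Centre of the top of the round-ended shelf's collar, 16 mm above its underside. The bore is 40 mm wide with six straight teeth, 7 mm wide, reaching in to 14.2 mm from the axis. They drop between the ribs with 1 mm play (0.06 rad in turning) when the tab is in line with a rib; otherwise they land on the rib tops.
- square_shelf: Loose dark wooden shelf, about 130 g, same collar, bore and teeth as the round-ended one; its tab along +x ends in a rectangle 34 mm long and 44 mm wide, reaching 86 mm from the axis. Origin: centre of the collar's underside, on the bore axis; z up. Home on top of the round-ended shelf its underside is 46 mm above the table.
- round_end (a point): Centre of the round end of the round-ended shelf, 76 mm from the bore axis along its x, 8 mm above its underside.
- square_end (a point): Centre of the square end of the square-ended shelf, 69 mm from the bore axis along its x, 8 mm above its underside.
- spectacles: Black spectacles, 135 mm wide, 33 mm high, lying near the robot. Bystander.
- bowl: Terracotta bowl, 120 mm across, 55 mm high. Bystander.
- flower_pot: White ribbed pot, 84 mm across, 85 mm high, with small flowers to 160 mm. Bystander.
- book: Book lying flat, 136 x 196 x 26 mm. Bystander.
- mug: White mug, 80 mm across, 90 mm high. Bystander.
- remote: Black remote control, 160 x 42 x 18 mm. Bystander.
- candle: Amber candle jar with a wooden lid, 72 mm across, 80 mm high. Bystander.
Not all that is in view belongs to the job. Leave any yellow look-alike of the square_shelf alone.

How it is judged:
By the outcome, as a careful person would: the job done as asked, in the order asked, and still so for the second after the job is handed in, with the robot touching nothing.
It also fails if it takes over 72 s, if anything falls off the work surface, if the arm or the gripper's body presses on something with over 40 N, if the wrist force passes 120 N, or if a joint passes its speed limit or range.

ROBOT

A 6-joint arm with a two-finger parallel gripper is mounted at the origin on the work surface. World frame = base frame: x ahead of the robot, y to its left, z up, the work surface at z = 0. Lengths are in m, angles in rad, forces in N, time in s.
With the tool pointing down it reaches from about 0.375 to 0.825 m from the base axis. Payload 5.5 kg.
Tool frame: the origin (TCP) lies at the very end of the fingers, on their centre line; the grasp point (between the pads) lies 19 mm behind it (robot.grip_depth is the distance from the TCP to the grasp point, in m); z points along the fingers, y is the line along which they close (so a half turn about z gives the same grasp; the last joint's range is limited). The gripper opens to 85 mm and grips with 20 to 120 N. Pads are 22 mm wide; open, the fingers measure 114 mm over their backs; the gripper's body (76 mm by 85 mm) begins 54 mm behind the grasp point. The pads swing forward as they close: fully open they stand 13 mm farther back than shut.
Start: joints at [-1.173, 0.314, -0.047, 1.21, 0, 1.571], TCP at [0.232, -0.553, 0.231] pointing down, gripper open.
Joint ranges: [-2.67, 2.67], [-0.69, 1.73], [-1.03, 1.25], [-2.08, 2.16], [-1.42, 1.45], [-3.14, 3.14]. Speed limits (rad/s): [2.39, 2.39, 3.01, 3.14, 3.14, 3.14].

INTERFACE

Orientations are given as a 3x3 rotation matrix whose columns are the frame's x, y, z axes.
In Python, from station import telemetry, vision, close_job, nets, robot gives the robot as it stands.
- The arm moves only by the tool send_rows, never from a script. Its argument "steps" is a list of rows, each a list of 7 numbers: the shift along the tool's x, y, z in a scale on which 1.0 is 60 cm, then the turn, a rotation vector about the tool's x, y, z in normalised numbers (1 is pi rad), then the finger opening in cm, from 0 to 8.54. In form: [[dx, dy, dz, wx, wy, wz, hand], ...]. A call has 1 to 20 rows; each row is the pose to reach, as a shift and turn from the pose commanded when the call began, along the tool's axes at that moment; what a row does not reach only later rows make up. A row lasts 1/8 s, in which the tool goes at most 62.5 mm and 10.7 degrees, less where a joint would pass 70% of its speed; a pose out of reach is approached as far as the arm can. No shift or turn number may pass 1 either way. A call with a gripper value outside its range is refused whole. The fingers move at their own pace and stop on an object; the grip force is fixed at half the most. Time passes only in rows, so rows that repeat a pose let the fingers close. It gives the time, the measured TCP pose, the force, the opening and the grip force at its end, in the units of the state.
- telemetry.get_obs(): the state, without advancing time (a new reading comes with each control period).
- vision.read_camera(name): name is "scene" or "top" or "wrist"; returns a dict with "frame" (480x640x3 uint8, red, green, blue), "mtx" (3x3 intrinsics, pixels), "dist_coeffs" ([k1, k2, p1, p2, k3] as OpenCV has them; the pictures are not rectified), "extrinsics" (4x4, takes a point from world to camera coordinates). Camera axes: x right, y down, z forward; pixel columns grow to the right and rows downward; lengths in m; the calibration is good to about 2 mm. A picture is of the moment at which its call begins. There is no depth.
- close_job(): hands the job in; it is judged then, once.
Trained networks look in the newest picture that a camera, given by its name, has taken for a name from the list of things; names that differ only in an ending like _2 or _b are one class to them, and where a whole thing is asked for, a point or a joint stands for the part that bears it (a point fixed in the world has none). Each returns a list of dicts, best first, with "conf" (0 to 1); they miss things now and then, are a little off and sometimes report something else, mostly with a low value. They report only what shows in the picture. A call takes as long as a camera call. They do not tell look-alikes from the thing itself.
- nets.search_frame(camera, name): "point" ([x, y, z] in m, in the coordinates of the camera as it stood for that picture, good to about 4 mm: the middle of the surface that is visible of it).
- nets.silhouettes(camera, name): "pixels" (480x640 bool, what is visible of it).
- nets.pinpoint(camera, name): "point" ([x, y, z] in m, in the coordinates of the camera as it stood for that picture, good to about 4 mm: a listed point, or the origin of a listed thing).
The state is a dict: "time_s": time; "qpos": joint angles; "qd": joint speeds; "joint_efforts": joint torques, N m; "ee_pos": TCP position; "ee_rot": TCP orientation; "contact_force": force on the tool from outside, world axes, zero at the start; "ft_torque": the same for the moment, N m; "width": opening from 0.0 (shut) to 1.0 (fully open); "grasp_force": force on a finger pad.
Only numpy, scipy, OpenCV 4.12 (cv2) and the standard library are available. Lean on these libraries where they do the work, as an engineer would, in place of code of your own. Each camera call takes 0.05 s, during which the arm holds its last target. There are 200 camera calls.

## Working session

There is one attempt and no reset: what is moved stays moved. The work goes in short steps, Python scripts to look and compute and a tool call to move; the robot and the scene stay as the last step left them, time stands still between calls to the robot, and variables do not carry over. Pictures are saved under pics/ and viewed, at most 10 in all, crops included, and the job is handed in when it is done.

Besides the shell and the picture viewer there is one more tool, called after ">>>" in YAML: its name, and indented under it one key for each argument. send_rows: Moves the arm, as the interface text tells. Its arguments: {"type":"object","properties":{"steps":{"type":"array","items":{"type":"array","items":{"type":"number"}}}},"required":["steps"]}

```bash
mkdir -p pics; ls; cat > h.py <<'E'
import numpy as np, cv2
from station import telemetry, vision, close_job, nets, robot
def w(cam,p):  # camera -> world
    E=np.array(cam["extrinsics"]); return E[:3,:3].T@(np.array(p)-E[:3,3])
def ray(cam,uv,z):
    E=np.array(cam["extrinsics"]); n=cv2.undistortPoints(np.array([[uv]],float),np.array(cam["mtx"]),np.array(cam["dist_coeffs"]))[0,0]
    o=-E[:3,:3].T@E[:3,3]; d=E[:3,:3].T@np.array([n[0],n[1],1.]); return o+d*(z-o[2])/d[2]
def proj(cam,P):
    E=np.array(cam["extrinsics"]); r,_=cv2.Rodrigues(E[:3,:3])
    return cv2.projectPoints(np.array(P,float).reshape(-1,1,3),r,E[:3,3],np.array(cam["mtx"]),np.array(cam["dist_coeffs"]))[0][:,0]
def save(n,f): cv2.imwrite("pics/"+n,f[:,:,::-1])
E
python3 - <<'E'
from h import *
np.set_printoptions(precision=4,suppress=True)
o=telemetry.get_obs(); print(o)
for c in ("top","scene"):
    cam=vision.read_camera(c); save(c+"0.png",cam["frame"])
    for n in ("foot","seat","stem_top","rib_top","round_shelf","round_bore","round_end","square_shelf","square_end"):
        print(c,n,[(round(d["conf"],2),w(cam,d["point"])) for d in nets.pinpoint(c,n)[:4]])
E
```

```text
pics
{'time_s': 0.0, 'qpos': array([-1.173 ,  0.3143, -0.0481,  1.2102,  0.    ,  1.5708]), 'qd': array([ 0.0008, -0.0009, -0.0007, -0.0014,  0.0002,  0.0006]), 'joint_efforts': array([  0.    , -53.9593,  33.9746,   0.0192,   0.0005,   0.    ]), 'ee_pos': array([ 0.2322, -0.5526,  0.2304]), 'ee_rot': array([[ 0.9219,  0.3873, -0.0007],
       [ 0.3873, -0.9219,  0.0016],
       [ 0.    , -0.0017, -1.    ]]), 'contact_force': array([-0.2575, -0.597 , -0.1573]), 'ft_torque': array([ 0.0035,  0.0494, -0.0227]), 'grasp_force': 0.0, 'width': 0.9981732110156935}
top foot [(0.84, array([ 0.6009, -0.0366,  0.001 ]))]
top seat [(0.83, array([ 0.602 , -0.0381,  0.0227]))]
top stem_top [(0.76, array([ 0.6017, -0.0347,  0.0799])), (0.57, array([ 0.5622,  0.5212, -0.0029]))]
top rib_top [(0.81, array([ 0.6032, -0.0404,  0.0649]))]
top round_shelf [(0.6, array([ 0.5422, -0.2639, -0.0003]))]
top round_bore [(0.87, array([ 0.5424, -0.2638,  0.0137]))]
top round_end [(0.73, array([ 0.6148, -0.2458,  0.0081]))]
top square_shelf [(0.81, array([ 0.3328,  0.2315, -0.0018])), (0.77, array([0.4849, 0.2794
[... 158 characters left out ...]
053])), (0.72, array([ 0.6153, -0.4735,  0.0024]))]
scene seat [(0.89, array([ 0.6026, -0.0331,  0.0322])), (0.24, array([ 0.6051, -0.0389,  0.0684]))]
scene stem_top [(0.75, array([0.5494, 0.2537, 0.0069])), (0.7, array([ 0.6006, -0.0419,  0.0793]))]
scene rib_top [(0.68, array([ 0.6031, -0.0392,  0.0677]))]
scene round_shelf [(0.88, array([ 0.5415, -0.2618,  0.0047]))]
scene round_bore [(0.77, array([ 0.5394, -0.2653,  0.0163]))]
scene round_end [(0.96, array([ 0.6158, -0.2462,  0.0079]))]
scene square_shelf [(0.87, array([0.4814, 0.2813, 0.0023])), (0.58, array([ 0.3343,  0.2296, -0.0002]))]
scene square_end [(0.96, array([0.553 , 0.2534, 0.0092])), (0.9, array([0.389 , 0.186 , 0.0069]))]
```

View pics/top0.png

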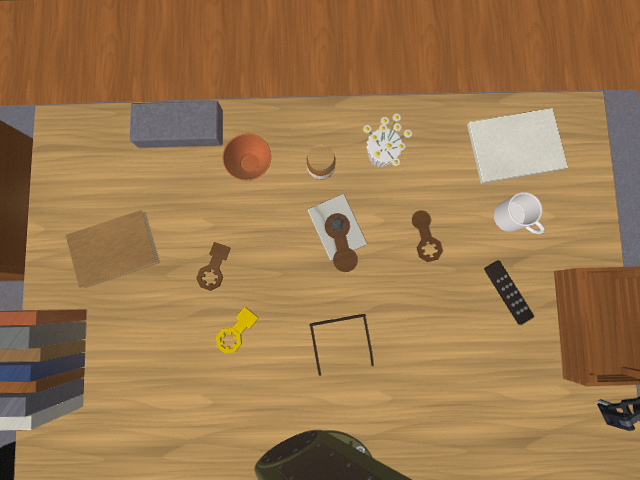

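View pics/scene0.png

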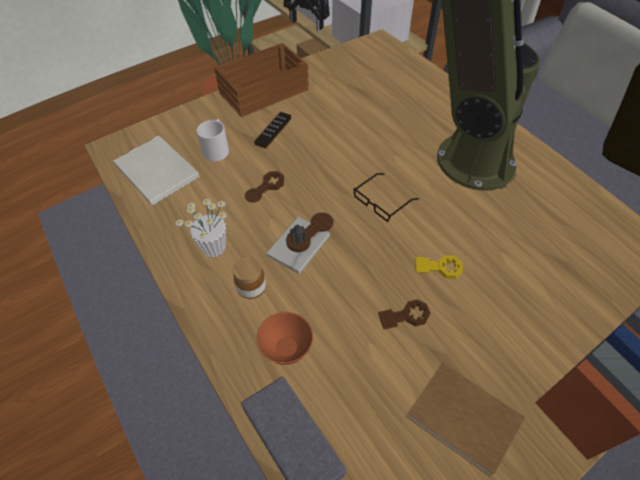

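The dark square-ended shelf is at top (211,268) / scene (405,314). The yellow one, at top (235,335) / scene (440,266), is the look-alike, so I'll leave it alone. The round-ended shelf is at top (426,237). The stand is at (337,228), with its bottom tab pointing toward the robot. Next I'll fit the shapes and check one enlarged crop.

```bash
cat > fit.py <<'E'
from h import *
from scipy.optimize import minimize
def circ(c,r,n=40): a=np.arange(n)*2*np.pi/n; return np.c_[c+r*np.cos(a),r*np.sin(a)]
def rect(x0,x1,wd): return np.array([[x0,-wd/2],[x1,-wd/2],[x1,wd/2],[x0,wd/2]])
a8=np.arange(8)*np.pi/4+np.pi/8; R8=.029/np.cos(np.pi/8)
oct8=np.c_[R8*np.cos(a8),R8*np.sin(a8)]
parts={"round":[(oct8,0,.016),(rect(.02,.08,.026),.004,.012),(circ(.076,.024),.004,.012)],
 "square":[(oct8,0,.016),(rect(.02,.06,.026),.004,.012),(rect(.052,.086,.044),.004,.012)],
 "bottom":[(circ(0,.031),.016,.030),(rect(.02,.09,.026),.018,.026),(circ(.091,.024),.018,.026)]}
S=4
def render(cam,kind,q,box,z0=0):
    x0,y0,x1,y1=box; m=np.zeros(((y1-y0)*S,(x1-x0)*S),np.uint8)
    c,s=np.cos(q[2]),np.sin(q[2]); Rm=np.array([[c,-s],[s,c]])
    for P,a,b in parts[kind]:
        xy=P@Rm.T+q[:2]
        pts=np.vstack([np.c_[xy,np.full(len(P),z+z0)] for z in (a,b)])
        uv=(proj(cam,pts)-[x0,y0]+.5)*S
        cv2.fillConvexPoly(m,cv2.convexHull(np.round(uv).astype(np.int32)),255)
    return cv2.resize(m,(x1-x0,y1-y0),interpolation=cv2.INTER_AREA)/255.
def fit(views,kind,q0,fixxy=None,z0=0):
    # views: list of (cam, soft mask full)
    L=[]
    for cam,M in views:
        u=proj(cam,[[q0[0],q0[1],.01+z0]])[0].astype(int); b=(max(u[0]-70,0),max(u[1]-70,0),min(u[0]+70,640),min(u[1]+70,480)); L.append((cam,M[b[1]:b[3],b[0]:b[2]].astype(float),b))
    f=lambda q: sum(np.abs(render(c,kind,q,b,z0)-M).sum() for c,M,b in L)
    sim=np.array([q0]+[np.array(q0)+d for d in np.diag([.008,.008,.12])])
    r=minimize(f,q0,method="Nelder-Mead",options=dict(initial_simplex=sim,xatol=1e-5,fatol=.05,maxiter=300))
    return r.x,r.fun,[M.sum() for _,M,_ in L]
E
python3 - <<'E'
from fit import *
np.set_printoptions(precision=4,suppress=True)
cams={c:vision.read_camera(c) for c in ("top","scene")}
def best(c,n,p):
    u=proj(cams[c],[p])[0]
    L=nets.silhouettes(c,n); L=[d["pixels"] for d in L]
    return min(L,key=lambda m:np.hypot(*(np.array(np.nonzero(m)).mean(1)[::-1]-u))) if L else None
for kind,n,q0,p in (("round","round_shelf",(.541,-.264,.24),(.575,-.255,.01)),("square","square_shelf",(.483,.280,-.37),(.52,.267,.01))):
    V={c:(cams[c],best(c,n,p)) for c in cams}
    for c in V: print(kind,c,fit([V[c]],kind,q0))
    print(kind,fit(list(V.values()),kind,q0))
# bottom: dark brownish mask by colour
V=[]
for c in cams:
    f=cams[c]["frame"].astype(int); M=(f[:,:,0]<125)&(f.sum(2)<260)
    u=proj(cams[c],[[.57,-.05,.03]])[0].astype(int); k=np.zeros_like(M); k[u[1]-45:u[1]+45,u[0]-45:u[0]+45]=1; M=M&(k>0)
    V.append((cams[c],M)); print("bottom",c,fit([V[-1]],"bottom",(.602,-.037,np.pi+.25)))
    if c=="top": save("m.png",np.repeat((M*255).astype(np.uint8)[:,:,None],3,2))
t=cams["top"]["frame"]; s=cams["scene"]["frame"]
z=lambda f,x,y:cv2.resize(f[y:y+100,x:x+130],(390,300),interpolation=cv2.INTER_CUBIC)
mm=(V[0][1]*255).astype(np.uint8)[:,:,None].repeat(3,2)
save("crop.png",np.vstack([np.hstack([z(t,170,230),z(t,280,190)]),np.hstack([z(s,240,190),z(mm,280,190)])]))
E
```

```text
round top (array([ 0.5418, -0.2643,  0.2325]), np.float64(178.85882352941178), [np.float64(783.0)])
round scene (array([ 0.5412, -0.2664,  0.2004]), np.float64(58.62352941176471), [np.float64(580.0)])
round (array([ 0.5418, -0.2648,  0.2247]), np.float64(269.878431372549), [np.float64(783.0), np.float64(580.0)])
square top (array([ 0.4851,  0.2795, -0.3699]), np.float64(186.66666666666666), [np.float64(715.0)])
square scene (array([ 0.4855,  0.278 , -0.351 ]), np.float64(194.21568627450978), [np.float64(779.0)])
square (array([ 0.485 ,  0.2794, -0.3708]), np.float64(384.4039215686274), [np.float64(715.0), np.float64(779.0)])
bottom top (array([ 0.6023, -0.0355,  3.3688]), np.float64(144.01960784313724), [np.float64(1062.0)])
bottom scene (array([ 0.6021, -0.0398,  3.3057]), np.float64(296.01960784313724), [np.float64(1097.0)])
```

View pics/crop.png

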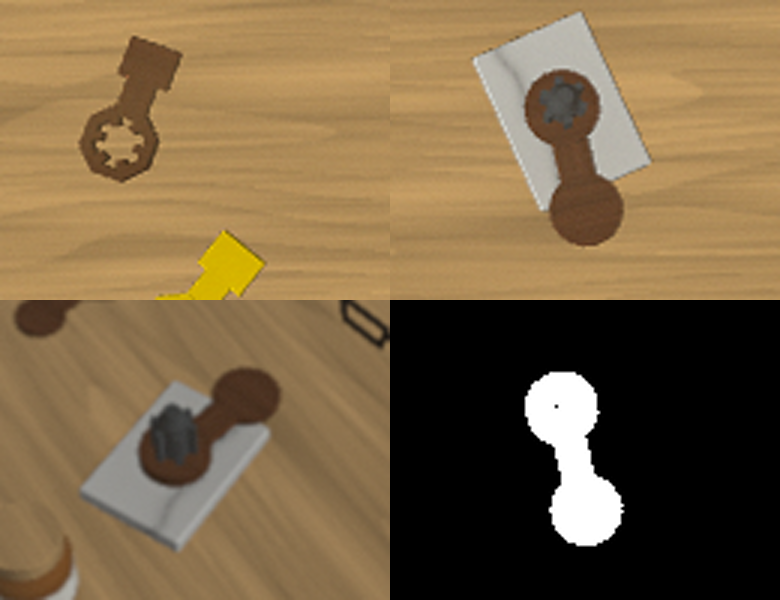

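The crop confirms it: the dark square-ended shelf is the target at crop (120,140), and the yellow one is the look-alike at (225,265). The bottom tab points at about 3.35 rad. I'm moving over the round shelf.

The manual's scale: shifts go in shares of 60 cm and turns go in shares of pi rad. Converting my numbers, 39.7 cm / 60 = 0.6617, -14.6 cm / 60 = -0.2433, 0.17 rad / 3.1416 = 0.0541.

>>> send_rows:
  steps:
    - [0.6617, -0.2433, 0.1333, 0, 0, 0.0541, 8.5]
    - [0.6617, -0.2433, 0.1333, 0, 0, 0.0541, 8.5]
    - [0.6617, -0.2433, 0.1333, 0, 0, 0.0541, 8.5]
    - [0.6617, -0.2433, 0.1333, 0, 0, 0.0541, 8.5]
    - [0.6617, -0.2433, 0.1333, 0, 0, 0.0541, 8.5]
    - [0.6617, -0.2433, 0.1333, 0, 0, 0.0541, 8.5]
    - [0.6617, -0.2433, 0.1333, 0, 0, 0.0541, 8.5]
    - [0.6617, -0.2433, 0.1333, 0, 0, 0.0541, 8.5]
    - [0.6617, -0.2433, 0.1333, 0, 0, 0.0541, 8.5]
    - [0.6617, -0.2433, 0.1333, 0, 0, 0.0541, 8.5]
    - [0.6617, -0.2433, 0.1333, 0, 0, 0.0541, 8.5]

```text
time_s: 2.68
ee_pos: [0.5412, -0.2659, 0.1517]
ee_rot: [[0.975, 0.224, 0.0], [0.224, -0.975, -0.0], [0.0, 0.0, -1.0]]
contact_force: [-0.6, 0.4, -0.2]
width: 0.996
grasp_force: 0.0
```

```bash
cat > look.py <<'E'
from fit import *
import sys
np.set_printoptions(precision=4,suppress=True)
o=telemetry.get_obs(); R=np.array(o["ee_rot"]); print(o["time_s"],o["qpos"],o["ee_pos"],"yaw",np.arctan2(R[1,0],R[0,0]),"zax",R[:,2],"F",o["contact_force"],o["ft_torque"],o["width"],o["grasp_force"])
if len(sys.argv)>1:
    cam=vision.read_camera("wrist"); save(sys.argv[1],cam["frame"])
    for n in sys.argv[2:]:
        print(n,[(round(d["conf"],2),w(cam,d["point"])) for d in nets.pinpoint("wrist",n)[:3]])
        s=nets.silhouettes("wrist",n)
E
python3 look.py w1.png round_shelf round_bore round_end; python3 - <<'E'
from fit import *
np.set_printoptions(precision=4,suppress=True)
cam=vision.read_camera("wrist"); s=nets.silhouettes("wrist","round_shelf")
for d in s: print(d["conf"],d["pixels"].sum(),np.array(np.nonzero(d["pixels"])).mean(1))
L=[]
E=np.array(cam["extrinsics"]); print("campos",-E[:3,:3].T@E[:3,3])
import fit
def f(q):
    return np.abs(render(cam,"round",q,(0,0,640,480))-M).sum()
if s:
    M=s[0]["pixels"].astype(float)
    q0=np.array([.5415,-.2645,.225]); sim=np.array([q0]+[q0+d for d in np.diag([.008,.008,.1])])
    fit.S=2
    r=minimize(f,q0,method="Nelder-Mead",options=dict(initial_simplex=sim,xatol=1e-5,fatol=1,maxiter=150)); print(r.x,r.fun,M.sum())
E
```

```text
2.675 [-0.4566  0.3599 -0.1671  1.0433 -0.0001  2.4592] [ 0.5412 -0.2659  0.1517] yaw 0.22586136164176726 zax [ 0.0004 -0.0003 -1.    ] F [-0.6464  0.3607 -0.2486] [ 0.024   0.0126 -0.032 ] 0.9962294987515045 0.0
round_shelf [(0.79, array([ 0.5364, -0.2652, -0.001 ]))]
round_bore [(0.74, array([ 0.5376, -0.2646,  0.0156]))]
round_end [(0.75, array([ 0.6092, -0.2463,  0.0035]))]
0.67 6414 [175.3446 318.6547]
campos [ 0.6144 -0.2481  0.293 ]
[ 0.5392 -0.2627  0.2184] 1324.2941176470586 6414.0
```

View pics/w1.png

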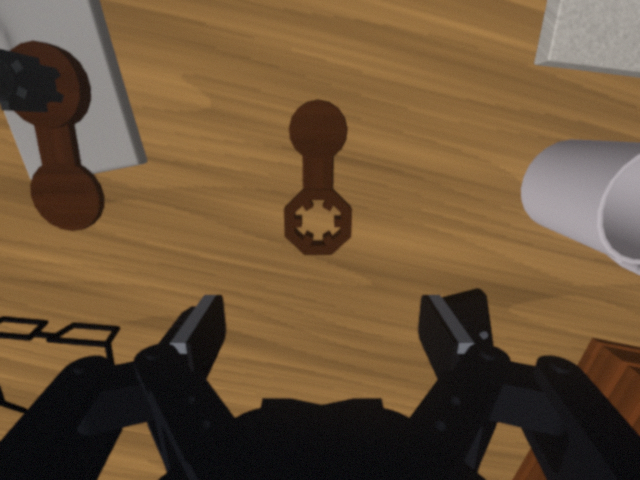

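The wrist view shows the round shelf centred ahead of the fingers: collar (318,220), round end (318,130), in line with the tool x axis. I'll refine the fit with a colour mask.

```bash
cat > wfit.py <<'E'
import fit; from fit import *
fit.S=3
def wfit(kind,q0,z0=0,cam=None,free=(1,1,1),thr=None):
    cam=cam or vision.read_camera("wrist"); f=cam["frame"].astype(int)
    D=(f[:,:,0]<125)&(f[:,:,0]-f[:,:,2]>12)          # dark brown, not black/grey
    P=proj(cam,[[q0[0]+.04*np.cos(q0[2]),q0[1]+.04*np.sin(q0[2]),.01+z0]])[0]
    c=[k for k in cv2.findContours(D.astype(np.uint8),cv2.RETR_EXTERNAL,cv2.CHAIN_APPROX_NONE)[0] if cv2.contourArea(k)>800]
    k=max(c,key=lambda k:cv2.pointPolygonTest(k,(float(P[0]),float(P[1])),True))
    M=np.zeros(D.shape,np.uint8); cv2.drawContours(M,[k],-1,1,-1); M=M.astype(float)
    g=lambda q:np.abs(render(cam,kind,q,(0,0,640,480),z0)-M).sum()
    q0=np.array(q0,float); sim=np.array([q0]+[q0+d for d in np.diag([.006,.006,.08])])
    r=minimize(g,q0,method="Nelder-Mead",options=dict(initial_simplex=sim,xatol=1e-5,fatol=1,maxiter=150))
    return r.x,r.fun,M.sum(),cam
E
python3 - <<'E'
from wfit import *
np.set_printoptions(precision=4,suppress=True)
q,e,n,cam=wfit("round",(.540,-.264,.222)); print(q,e,n)
o=telemetry.get_obs(); R=np.array(o["ee_rot"]); print("tool shift cm",100*R.T@(np.array([q[0],q[1],0.0])-o["ee_pos"]))
try: print("bottom",wfit("bottom",(.602,-.0375,3.36),cam=cam)[:3])
except Exception as x: print(x)
E
```

```text
[ 0.539  -0.2629  0.2195] 10397.713725490197 18046.0
tool shift cm [-0.243  -0.2454 15.1301]
bottom (array([ 0.5999, -0.0365,  3.3494]), np.float64(4898.835294117647), np.float64(10024.0))
```

Scaled: 14.8 cm / 60 = 0.2467, 13 cm / 60 = 0.2167.

>>> send_rows:
  steps:
    - [-0.0017, -0.0033, 0.0833, 0, 0, 0, 8.5]
    - [-0.0017, -0.0033, 0.1667, 0, 0, 0, 8.5]
    - [-0.0017, -0.0033, 0.2167, 0, 0, 0, 8.5]
    - [-0.0017, -0.0033, 0.2467, 0, 0, 0, 8.5]
    - [-0.0017, -0.0033, 0.2467, 0, 0, 0, 8.5]
    - [-0.0017, -0.0033, 0.2467, 0, 0, 0, 5.5]
    - [-0.0017, -0.0033, 0.2467, 0, 0, 0, 5.5]
    - [-0.0017, -0.0033, 0.2467, 0, 0, 0, 5.5]
    - [-0.0017, -0.0033, 0.2467, 0, 0, 0, 5.5]
    - [-0.0017, -0.0033, 0.2467, 0, 0, 0, 5.5]

```text
time_s: 4.42
ee_pos: [0.5418, -0.2636, 0.0054]
ee_rot: [[0.974, 0.226, 0.003], [0.226, -0.974, -0.001], [0.003, 0.002, -1.0]]
contact_force: [-0.9, 1.2, 5.7]
width: 0.657
grasp_force: 58.8
```

```bash
python3 look.py w2.png round_bore round_end
```

```text
4.425 [-0.4529  0.4938 -0.3348  0.7391  0.0002  2.4607] [ 0.5418 -0.2636  0.0054] yaw 0.2279447133617092 zax [ 0.0029 -0.0012 -1.    ] F [-0.8574  1.1534  5.7154] [0.2648 0.2031 0.1002] 0.657354337005996 58.82080623123329
round_bore [(0.57, array([ 0.5386, -0.2642,  0.0173]))]
round_end [(0.89, array([ 0.6124, -0.2471,  0.0068]))]
```

View pics/w2.png

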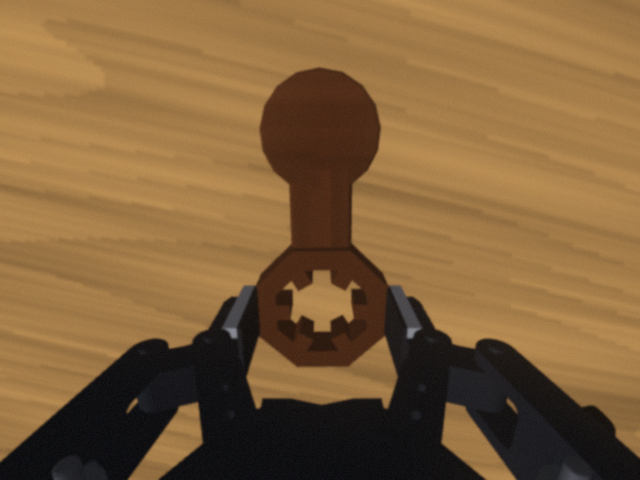

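The grasp is centred: collar at (322,305) with both pads on its flats. I'm lifting it and carrying it to hover over the stem.

Scaled: -20.8 cm / 60 = -0.3467, -16 cm / 60 = -0.2667, 0.02 rad / 3.1416 = 0.0064.

>>> send_rows:
  steps:
    - [0, 0, -0.0167, 0, 0, 0, 5.5]
    - [0, 0, -0.0833, 0, 0, 0, 5.5]
    - [0, 0, -0.1667, 0, 0, 0, 5.5]
    - [0.05, -0.0867, -0.2083, 0, 0, 0.0064, 5.5]
    - [0.1, -0.1733, -0.2083, 0, 0, 0.0064, 5.5]
    - [0.15, -0.2667, -0.2083, 0, 0, 0.0064, 5.5]
    - [0.1833, -0.3467, -0.2083, 0, 0, 0.0064, 5.5]
    - [0.1833, -0.3467, -0.2083, 0, 0, 0.0064, 5.5]
    - [0.1833, -0.3467, -0.2083, 0, 0, 0.0064, 5.5]
    - [0.1833, -0.3467, -0.2083, 0, 0, 0.0064, 5.5]

```text
time_s: 5.92
ee_pos: [0.6005, -0.0368, 0.1285]
ee_rot: [[0.979, 0.205, 0.0], [0.205, -0.979, -0.0], [0.0, 0.0, -1.0]]
contact_force: [1.1, -0.0, -1.9]
width: 0.655
grasp_force: 58.9
```

```bash
python3 look.py w3.png round_bore round_end stem_top; python3 - <<'E'
from fit import *
np.set_printoptions(precision=4,suppress=True)
cams={c:vision.read_camera(c) for c in ("top","scene")}
for c in cams:
    for n in ("candle","stem_top","rib_top","round_bore","round_end"): print(c,n,[(round(d["conf"],2),w(cams[c],d["point"])) for d in nets.pinpoint(c,n)[:2]])
t=cams["top"]["frame"][150:290,260:430]; s=cams["scene"]["frame"][150:290,200:370]
i=np.hstack([t,s]); i=cv2.resize(i,(790,325),interpolation=cv2.INTER_CUBIC); wv=cv2.imread("pics/w3.png")[:,:,::-1]; wv=cv2.resize(wv[200:],(790,270))
save("hover.png",np.vstack([i,wv]))
E
```

```text
5.925 [-0.061   0.3742 -0.2022  0.9943 -0.0003  2.8744] [ 0.6005 -0.0368  0.1285] yaw 0.20614931294817015 zax [ 0.0001 -0.0003 -1.    ] F [ 1.1368 -0.0379 -1.8999] [-0.0233  0.0189  0.0263] 0.654520613391875 58.92346221331536
round_bore [(0.88, array([ 0.594 , -0.0376,  0.1409]))]
round_end [(0.59, array([ 0.6674, -0.0219,  0.1275]))]
stem_top [(0.9, array([ 0.5985, -0.0377,  0.0809])), (0.34, array([ 0.7648, -0.0001, -0.0002]))]
top candle [(0.48, array([ 0.7611, -0.0007, -0.0019]))]
top stem_top []
top rib_top []
top round_bore []
top round_end []
scene candle [(0.77, array([ 0.7626, -0.0017,  0.0032]))]
scene stem_top [(0.6, array([ 0.6007, -0.0385,  0.0816]))]
scene rib_top [(0.56, array([ 0.6046, -0.0375,  0.0698]))]
scene round_bore [(0.65, array([ 0.5998, -0.038 ,  0.1412]))]
scene round_end [(0.97, array([ 0.6771, -0.0216,  0.1329])), (0.28, array([ 0.6032, -0.0359,  0.0022]))]
```

View pics/hover.png

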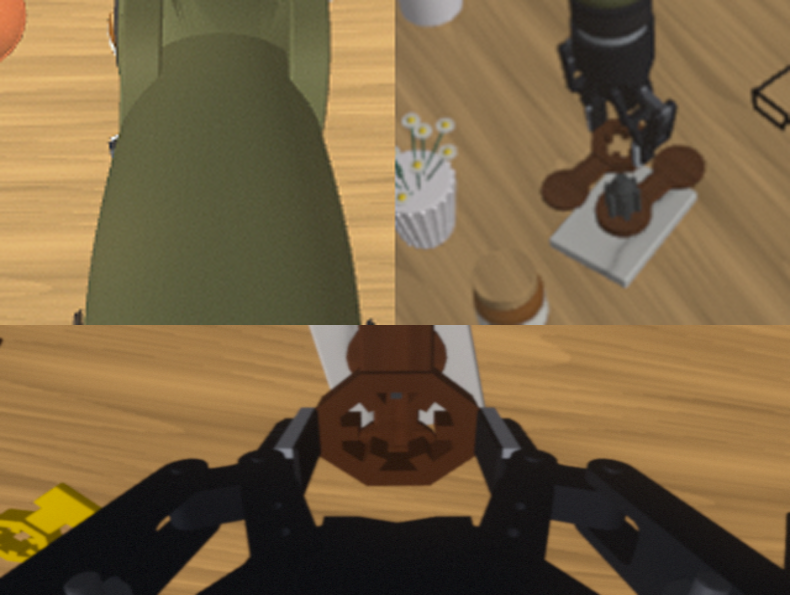

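The candle clears the shelf, and the stem tip shows centred sideways through the bore at (397,395). I'll shift 2 mm forward and lower slowly onto the cone.

Scaled: 5.1 cm / 60 = 0.085, 5 cm / 60 = 0.0833.

>>> send_rows:
  steps:
    - [0.0033, 0, 0.0167, 0, 0, 0, 5.5]
    - [0.0033, 0, 0.0417, 0, 0, 0, 5.5]
    - [0.0033, 0, 0.0633, 0, 0, 0, 5.5]
    - [0.0033, 0, 0.0733, 0, 0, 0, 5.5]
    - [0.0033, 0, 0.0783, 0, 0, 0, 5.5]
    - [0.0033, 0, 0.0817, 0, 0, 0, 5.5]
    - [0.0033, 0, 0.0833, 0, 0, 0, 5.5]
    - [0.0033, 0, 0.085, 0, 0, 0, 5.5]
    - [0.0033, 0, 0.085, 0, 0, 0, 5.5]

```text
time_s: 8.0
ee_pos: [0.6027, -0.0352, 0.0774]
ee_rot: [[0.978, 0.206, 0.0], [0.206, -0.978, -0.0], [0.0, 0.0, -1.0]]
contact_force: [0.4, 0.3, -2.1]
width: 0.66
grasp_force: 58.9
```

```bash
python3 look.py w4.png round_bore stem_top
```

```text
8.0 [-0.0583  0.4211 -0.2591  0.8903 -0.      2.8755] [ 0.6027 -0.0352  0.0774] yaw 0.20777332360034073 zax [ 0.0002 -0.     -1.    ] F [ 0.3883  0.2673 -2.1456] [-0.0022  0.0302 -0.058 ] 0.6603810269451085 58.9064495587445
round_bore [(0.65, array([ 0.5989, -0.036 ,  0.0858]))]
stem_top [(0.82, array([ 0.598 , -0.0388,  0.077 ]))]
```

Scaled: 0.4 cm / 60 = 0.0067, 0.3 cm / 60 = 0.005.

>>> send_rows:
  steps:
    - [0, 0.0017, 0.0017, 0, 0, 0, 5.5]
    - [0, 0.0017, 0.0033, 0, 0, 0, 5.5]
    - [0, 0.0017, 0.005, 0, 0, 0, 5.5]
    - [0, 0.0017, 0.0067, 0, 0, 0, 5.5]
    - [0, 0.0017, 0.0067, 0, 0, 0, 5.5]
    - [0, 0.0017, 0.0067, 0, 0, 0, 5.5]

```text
time_s: 9.0
ee_pos: [0.6029, -0.0361, 0.0733]
ee_rot: [[0.978, 0.206, 0.0], [0.206, -0.978, -0.0], [0.0, 0.0, -1.0]]
contact_force: [-0.6, -1.0, -2.9]
width: 0.655
grasp_force: 58.9
```

```bash
python3 look.py
```

```text
9.0 [-0.0598  0.4255 -0.2629  0.8823  0.      2.8739] [ 0.6029 -0.0361  0.0733] yaw 0.20784399996542058 zax [ 0.0001 -0.     -1.    ] F [-0.5748 -0.9907 -2.8805] [0.0029 0.0843 0.0048] 0.6554003003754355 58.91443158718175
```

Scaled: 0.6 cm / 60 = 0.01, 0.5 cm / 60 = 0.0083.

>>> send_rows:
  steps:
    - [0, 0, 0.0017, 0, 0, 0, 5.5]
    - [0, 0, 0.0033, 0, 0, 0, 5.5]
    - [0, 0, 0.005, 0, 0, 0, 5.5]
    - [0, 0, 0.0067, 0, 0, 0, 5.5]
    - [0, 0, 0.0083, 0, 0, 0, 5.5]
    - [0, 0, 0.01, 0, 0, 0, 5.5]
    - [0, 0, 0.01, 0, 0, 0, 5.5]

```text
time_s: 9.88
ee_pos: [0.6027, -0.0361, 0.0672]
ee_rot: [[0.978, 0.206, -0.0], [0.206, -0.978, 0.0], [-0.0, -0.0, -1.0]]
contact_force: [0.3, -0.4, -2.5]
width: 0.656
grasp_force: 58.9
```

```bash
python3 look.py
```

```text
9.875 [-0.0599  0.4314 -0.2695  0.87    0.      2.874 ] [ 0.6027 -0.0361  0.0672] yaw 0.20774254845002288 zax [-0.0002  0.     -1.    ] F [ 0.316  -0.402  -2.4865] [ 0.0299  0.0754 -0.0237] 0.6564446151481073 58.913564941394725
```

Scaled: 0.5 cm / 60 = 0.0083, 0.4 cm / 60 = 0.0067.

>>> send_rows:
  steps:
    - [0, 0, 0.0017, 0, 0, 0, 5.5]
    - [0, 0, 0.0033, 0, 0, 0, 5.5]
    - [0, 0, 0.005, 0, 0, 0, 5.5]
    - [0, 0, 0.0067, 0, 0, 0, 5.5]
    - [0, 0, 0.0083, 0, 0, 0, 5.5]
    - [0, 0, 0.0083, 0, 0, 0, 5.5]

```text
time_s: 10.62
ee_pos: [0.6027, -0.0361, 0.0622]
ee_rot: [[0.978, 0.206, -0.0], [0.206, -0.978, 0.0], [-0.0, -0.0, -1.0]]
contact_force: [0.8, -1.3, -2.3]
width: 0.656
grasp_force: 58.9
```

```bash
python3 look.py
```

```text
10.625 [-0.0599  0.4363 -0.2748  0.8599 -0.      2.8739] [ 0.6027 -0.0361  0.0622] yaw 0.2077860966259034 zax [-0.0002  0.     -1.    ] F [ 0.75   -1.3055 -2.2985] [ 0.0303  0.117  -0.0073] 0.6564863918554924 58.914455583217205
```

The teeth have dropped between the ribs with no contact force. I'll keep lowering.

Scaled: 2.2 cm / 60 = 0.0367, 2 cm / 60 = 0.0333.

>>> send_rows:
  steps:
    - [0, 0, 0.0033, 0, 0, 0, 5.5]
    - [0, 0, 0.0067, 0, 0, 0, 5.5]
    - [0, 0, 0.01, 0, 0, 0, 5.5]
    - [0, 0, 0.0133, 0, 0, 0, 5.5]
    - [0, 0, 0.0167, 0, 0, 0, 5.5]
    - [0, 0, 0.02, 0, 0, 0, 5.5]
    - [0, 0, 0.0233, 0, 0, 0, 5.5]
    - [0, 0, 0.0267, 0, 0, 0, 5.5]
    - [0, 0, 0.03, 0, 0, 0, 5.5]
    - [0, 0, 0.0333, 0, 0, 0, 5.5]
    - [0, 0, 0.0367, 0, 0, 0, 5.5]
    - [0, 0, 0.0367, 0, 0, 0, 5.5]

```text
time_s: 12.12
ee_pos: [0.6026, -0.0361, 0.0401]
ee_rot: [[0.978, 0.206, -0.0], [0.206, -0.978, 0.0], [-0.0, -0.0, -1.0]]
contact_force: [-0.4, -0.4, -2.1]
width: 0.655
grasp_force: 58.9
```

```bash
python3 look.py
```

```text
12.125 [-0.0599  0.4591 -0.2969  0.8152  0.      2.8739] [ 0.6026 -0.0361  0.0401] yaw 0.20780306887609784 zax [-0.0004  0.0001 -1.    ] F [-0.363  -0.4434 -2.1015] [-0.0144 -0.0079 -0.0221] 0.6553634702695476 58.91414085050201
```

Scaled: 0.5 cm / 60 = 0.0083, 0.45 cm / 60 = 0.0075.

>>> send_rows:
  steps:
    - [0, 0, 0.0017, 0, 0, 0, 5.5]
    - [0, 0, 0.0033, 0, 0, 0, 5.5]
    - [0, 0, 0.005, 0, 0, 0, 5.5]
    - [0, 0, 0.0067, 0, 0, 0, 5.5]
    - [0, 0, 0.0075, 0, 0, 0, 5.5]
    - [0, 0, 0.0083, 0, 0, 0, 5.5]
    - [0, 0, 0.0083, 0, 0, 0, 5.5]

```text
time_s: 13.0
ee_pos: [0.6027, -0.0361, 0.0355]
ee_rot: [[0.978, 0.206, -0.0], [0.206, -0.978, -0.0], [-0.0, 0.0, -1.0]]
contact_force: [-0.9, -0.1, 1.3]
width: 0.658
grasp_force: 59.2
```

```bash
python3 look.py
```

```text
13.0 [-0.0599  0.4639 -0.3013  0.8056 -0.0001  2.8739] [ 0.6027 -0.0361  0.0355] yaw 0.2077891067643437 zax [-0.0001 -0.     -1.    ] F [-0.9386 -0.1214  1.2811] [ 0.0276  0.2981 -0.001 ] 0.6577827640005388 59.215496157812595
```

Scaled: 0.15 cm / 60 = 0.0025, 0.1 cm / 60 = 0.0017.

>>> send_rows:
  steps:
    - [0, 0, 0.0017, 0, 0, 0, 5.5]
    - [0, 0, 0.0025, 0, 0, 0, 5.5]
    - [0, 0, 0.0025, 0, 0, 0, 5.5]

```text
time_s: 13.38
ee_pos: [0.6027, -0.0362, 0.0353]
ee_rot: [[0.978, 0.206, 0.0], [0.206, -0.978, -0.0], [0.0, 0.0, -1.0]]
contact_force: [-6.9, -0.0, 13.3]
width: 0.653
grasp_force: 60.5
```

Scaled: -15 cm / 60 = -0.25, -13 cm / 60 = -0.2167.

>>> send_rows:
  steps:
    - [0, 0, 0, 0, 0, 0, 7.0]
    - [0, 0, 0, 0, 0, 0, 7.5]
    - [0, 0, 0, 0, 0, 0, 8.5]
    - [0, 0, -0.0167, 0, 0, 0, 8.5]
    - [0, 0, -0.0667, 0, 0, 0, 8.5]
    - [0, 0, -0.1333, 0, 0, 0, 8.5]
    - [0, 0, -0.2167, 0, 0, 0, 8.5]
    - [-0.1333, 0, -0.25, 0, 0, 0, 8.5]
    - [-0.1333, 0, -0.25, 0, 0, 0, 8.5]
    - [-0.1333, 0, -0.25, 0, 0, 0, 8.5]

```text
time_s: 14.62
ee_pos: [0.5239, -0.0528, 0.1847]
ee_rot: [[0.979, 0.206, 0.001], [0.206, -0.979, -0.0], [0.001, 0.0, -1.0]]
contact_force: [1.2, 0.7, 0.7]
width: 0.992
grasp_force: 0.0
```

```bash
python3 look.py w5.png round_shelf round_bore round_end stem_top; python3 - <<'E'
from fit import *
np.set_printoptions(precision=4,suppress=True)
cam=vision.read_camera("scene")
for n in ("round_shelf","round_bore","round_end","stem_top","seat"): print("scene",n,[(round(d["conf"],2),w(cam,d["point"])) for d in nets.pinpoint("scene",n)[:2]])
wv=cv2.imread("pics/w5.png")[:,:,::-1]; s=cv2.resize(cam["frame"][180:280,230:363],(640,480),interpolation=cv2.INTER_CUBIC)
save("seat1.png",cv2.resize(np.hstack([wv,s]),(800,300)))
E
```

```text
14.625 [-0.1006  0.1995 -0.304   1.066   0.0001  2.8339] [ 0.5239 -0.0528  0.1847] yaw 0.2071114223854215 zax [ 0.0013 -0.     -1.    ] F [1.1515 0.6947 0.681 ] [ 0.0102  0.0044 -0.0068] 0.992172412807798 0.0
round_shelf []
round_bore []
round_end [(0.83, array([ 0.6708, -0.0204,  0.0351])), (0.69, array([ 0.3734, -0.0327, -0.0005]))]
stem_top [(0.81, array([ 0.5996, -0.0342,  0.0799])), (0.39, array([ 0.6038, -0.0359, -0.001 ]))]
scene round_shelf [(0.73, array([ 0.6012, -0.037 ,  0.0325])), (0.53, array([ 0.6175, -0.4702,  0.0006]))]
scene round_bore [(0.7, array([ 0.6026, -0.0378,  0.0462]))]
scene round_end [(0.82, array([ 0.6795, -0.0236,  0.0395])), (0.45, array([ 0.4849,  0.2801, -0.0014]))]
scene stem_top [(0.87, array([ 0.6003, -0.0398,  0.0812]))]
scene seat [(0.87, array([ 0.6021, -0.035 ,  0.033 ]))]
```

View pics/seat1.png

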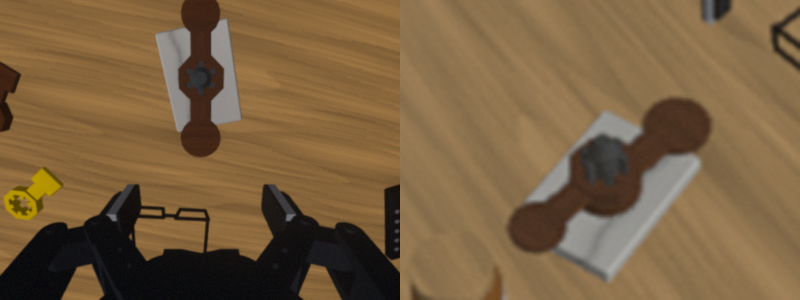

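The round shelf is home (underside about 30 mm), with its tab opposite the bottom one. Now I'll move over the dark square shelf.

Scaled: -33.4 cm / 60 = -0.5567, 2.5 cm / 60 = 0.0417, -2.57 rad / 3.1416 = -0.8181.

>>> send_rows:
  steps:
    - [0.05, -0.5567, 0.0417, 0, 0, -0.8181, 8.5]
    - [0.05, -0.5567, 0.0417, 0, 0, -0.8181, 8.5]
    - [0.05, -0.5567, 0.0417, 0, 0, -0.8181, 8.5]
    - [0.05, -0.5567, 0.0417, 0, 0, -0.8181, 8.5]
    - [0.05, -0.5567, 0.0417, 0, 0, -0.8181, 8.5]
    - [0.05, -0.5567, 0.0417, 0, 0, -0.8181, 8.5]
    - [0.05, -0.5567, 0.0417, 0, 0, -0.8181, 8.5]
    - [0.05, -0.5567, 0.0417, 0, 0, -0.8181, 8.5]
    - [0.05, -0.5567, 0.0417, 0, 0, -0.8181, 8.5]
    - [0.05, -0.5567, 0.0417, 0, 0, -0.8181, 8.5]
    - [0.05, -0.5567, 0.0417, 0, 0, -0.8181, 8.5]
    - [0.05, -0.5567, 0.0417, 0, 0, -0.8181, 8.5]
    - [0.05, -0.5567, 0.0417, 0, 0, -0.8181, 8.5]
    - [0.05, -0.5567, 0.0417, 0, 0, -0.8181, 8.5]
    - [0.05, -0.5567, 0.0417, 0, 0, -0.8181, 8.5]
    - [0.05, -0.5567, 0.0417, 0, 0, -0.8181, 8.5]
    - [0.05, -0.5567, 0.0417, 0, 0, -0.8181, 8.5]

```text
time_s: 17.5
ee_pos: [0.485, 0.2803, 0.1588]
ee_rot: [[-0.934, 0.357, -0.0], [0.357, 0.934, -0.0], [0.0, -0.0, -1.0]]
contact_force: [-0.5, 0.7, -0.4]
width: 0.996
grasp_force: 0.0
```

```bash
python3 look.py w6.png square_shelf square_end; python3 - <<'E'
from wfit import *
np.set_printoptions(precision=4,suppress=True)
q,e,n,cam=wfit("square",(.485,.280,-.365)); print(q,e,n)
S=[d["pixels"] for d in nets.silhouettes("wrist","square_shelf")]
f=cam["frame"].astype(int)
for m in S:
    print(m.sum(),np.array(np.nonzero(m)).mean(1)[::-1],f[m].mean(0))
    M=m.astype(float); g=lambda q:np.abs(render(cam,"square",q,(0,0,640,480))-M).sum()
    q0=np.array([.485,.28,-.365]); r=minimize(g,q0,method="Nelder-Mead",options=dict(initial_simplex=np.array([q0]+[q0+d for d in np.diag([.006,.006,.08])]),xatol=1e-5,fatol=1,maxiter=150)); print(r.x,r.fun)
E
```

```text
17.5 [ 0.5241  0.2786 -0.2633  1.0289 -0.      0.8892] [0.485  0.2803 0.1588] yaw 2.7765825969535762 zax [-0. -0. -1.] F [-0.5044  0.7068 -0.4376] [-0.0096  0.0206  0.0157] 0.995957858008828 0.0
square_shelf [(0.97, array([ 0.3341,  0.2307, -0.001 ]))]
square_end [(0.7, array([0.3824, 0.1868, 0.0092])), (0.61, array([0.5529, 0.2571, 0.0052]))]
[ 0.4822  0.2792 -0.2657] 79619.56078431373 85551.0
4714 [320.4485 245.8356] [63.2459 37.0454 20.0796]
[ 0.482   0.279  -0.3627] 1217.635294117647
7177 [189.1453  97.6862] [153.5187 122.9673   1.9306]
[ 0.8268 -0.1524 -0.7413] 7177.0
```

The silhouette at (320,246) is dark brown, so it's the right shelf; the yellow one is at (189,98). I'm grasping at the wrist-camera centre.

Scaled: 15.5 cm / 60 = 0.2583, 15 cm / 60 = 0.25.

>>> send_rows:
  steps:
    - [0.0033, -0.0033, 0.0833, 0, 0, 0, 8.5]
    - [0.0033, -0.0033, 0.1667, 0, 0, 0, 8.5]
    - [0.0033, -0.0033, 0.2167, 0, 0, 0, 8.5]
    - [0.0033, -0.0033, 0.25, 0, 0, 0, 8.5]
    - [0.0033, -0.0033, 0.2583, 0, 0, 0, 8.5]
    - [0.0033, -0.0033, 0.2583, 0, 0, 0, 8.5]
    - [0.0033, -0.0033, 0.2583, 0, 0, 0, 5.5]
    - [0.0033, -0.0033, 0.2583, 0, 0, 0, 5.5]
    - [0.0033, -0.0033, 0.2583, 0, 0, 0, 5.5]
    - [0.0033, -0.0033, 0.2583, 0, 0, 0, 5.5]
    - [0.0033, -0.0033, 0.2583, 0, 0, 0, 5.5]

```text
time_s: 19.23
ee_pos: [0.4832, 0.2797, 0.0054]
ee_rot: [[-0.935, 0.356, 0.002], [0.356, 0.935, 0.001], [-0.001, 0.002, -1.0]]
contact_force: [-1.9, -0.1, 6.7]
width: 0.66
grasp_force: 58.8
```

```bash
python3 look.py w7.png square_shelf square_end; python3 - <<'E'
import cv2
import numpy as np
a=cv2.imread("pics/w2.png")[230:390,200:440]; b=cv2.imread("pics/w7.png")[230:390,200:440]
cv2.imwrite("pics/cmp.png",cv2.resize(np.hstack([a,b]),(800,267),interpolation=cv2.INTER_CUBIC))
E
```

```text
19.225 [ 0.5247  0.4271 -0.4461  0.6956  0.      0.8885] [0.4832 0.2797 0.0054] yaw 2.777794395026551 zax [ 0.0018  0.0011 -1.    ] F [-1.9074 -0.077   6.6997] [-0.1763  0.3598  0.06  ] 0.6595358641351258 58.754957027267665
square_shelf [(0.73, array([ 0.3341,  0.2301, -0.0002]))]
square_end [(0.58, array([0.3843, 0.1834, 0.0049]))]
```

View pics/cmp.png

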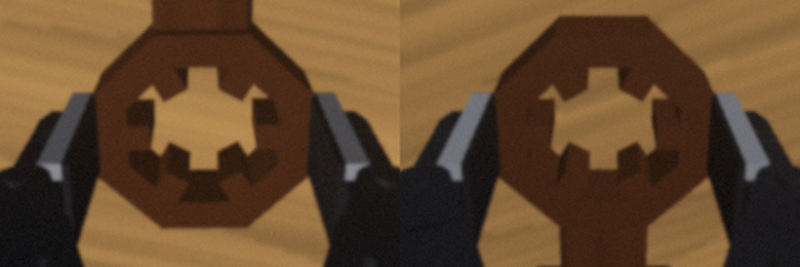

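Both shelves sit identically in the gripper: bore at crop (203,120) in each half. So the same TCP pose that seated the round shelf should fit this one too. I'm lifting, turning and carrying it over.

Scaled: -25.3 cm / 60 = -0.4217, -15.5 cm / 60 = -0.2583, 2.57 rad / 3.1416 = 0.8181.

>>> send_rows:
  steps:
    - [0, 0, -0.0167, 0, 0, 0, 5.5]
    - [0, 0, -0.0833, 0, 0, 0, 5.5]
    - [0, 0, -0.1667, 0, 0, 0, 5.5]
    - [-0.3733, -0.4217, -0.2583, 0, 0, 0.8181, 5.5]
    - [-0.3733, -0.4217, -0.2583, 0, 0, 0.8181, 5.5]
    - [-0.3733, -0.4217, -0.2583, 0, 0, 0.8181, 5.5]
    - [-0.3733, -0.4217, -0.2583, 0, 0, 0.8181, 5.5]
    - [-0.3733, -0.4217, -0.2583, 0, 0, 0.8181, 5.5]
    - [-0.3733, -0.4217, -0.2583, 0, 0, 0.8181, 5.5]
    - [-0.3733, -0.4217, -0.2583, 0, 0, 0.8181, 5.5]
    - [-0.3733, -0.4217, -0.2583, 0, 0, 0.8181, 5.5]
    - [-0.3733, -0.4217, -0.2583, 0, 0, 0.8181, 5.5]
    - [-0.3733, -0.4217, -0.2583, 0, 0, 0.8181, 5.5]
    - [-0.3733, -0.4217, -0.2583, 0, 0, 0.8181, 5.5]
    - [-0.3733, -0.4217, -0.2583, 0, 0, 0.8181, 5.5]
    - [-0.3733, -0.4217, -0.2583, 0, 0, 0.8181, 5.5]
    - [-0.3733, -0.4217, -0.2583, 0, 0, 0.8181, 5.5]
    - [-0.3733, -0.4217, -0.2583, 0, 0, 0.8181, 5.5]
    - [-0.3733, -0.4217, -0.2583, 0, 0, 0.8181, 5.5]

```text
time_s: 21.85
ee_pos: [0.6017, -0.0369, 0.1592]
ee_rot: [[0.978, 0.208, 0.0], [0.208, -0.978, -0.0], [0.0, 0.0, -1.0]]
contact_force: [-1.3, 1.0, -0.5]
width: 0.656
grasp_force: 58.8
```

```bash
cat > rel.py <<'E'
from h import *
np.set_printoptions(precision=4,suppress=True)
o=telemetry.get_obs(); R=np.array(o["ee_rot"]); p=np.array(o["ee_pos"]); print(p,np.arctan2(R[1,0],R[0,0]),R[:,2],o["contact_force"],o["width"])
print("to seat TCP (tool cm)",100*R.T@(np.array([.6027,-.0361,.0514])-p),"wz",np.arctan2(R[1,0],R[0,0])-.2078)
E
python3 rel.py
```

```text
[ 0.6017 -0.0369  0.1592] 0.20995679152735053 [ 0.0004 -0.     -1.    ] [-1.2773  1.0052 -0.503 ] 0.6556572924237313
to seat TCP (tool cm) [ 0.1077 -0.0633 10.7794] wz 0.0021567915273505156
```

Scaled: 8.2 cm / 60 = 0.1367, 8 cm / 60 = 0.1333.

>>> send_rows:
  steps:
    - [0.0017, -0.001, 0.0333, 0, 0, 0, 5.5]
    - [0.0017, -0.001, 0.0667, 0, 0, 0, 5.5]
    - [0.0017, -0.001, 0.1, 0, 0, 0, 5.5]
    - [0.0017, -0.001, 0.1167, 0, 0, 0, 5.5]
    - [0.0017, -0.001, 0.125, 0, 0, 0, 5.5]
    - [0.0017, -0.001, 0.13, 0, 0, 0, 5.5]
    - [0.0017, -0.001, 0.1333, 0, 0, 0, 5.5]
    - [0.0017, -0.001, 0.1367, 0, 0, 0, 5.5]
    - [0.0017, -0.001, 0.1367, 0, 0, 0, 5.5]

```text
time_s: 22.98
ee_pos: [0.6026, -0.0361, 0.0769]
ee_rot: [[0.978, 0.206, 0.0], [0.206, -0.978, 0.0], [0.0, 0.0, -1.0]]
contact_force: [-0.1, -0.3, -0.7]
width: 0.654
grasp_force: 58.9
```

```bash
python3 rel.py
```

```text
[ 0.6026 -0.0361  0.0769] 0.20783740210754623 [ 0.0001  0.     -1.    ] [-0.1459 -0.3052 -0.6994] 0.6538773335207563
to seat TCP (tool cm) [ 0.0119 -0.0024  2.5491] wz 3.740210754621387e-05
```

The pose matches the round insertion to within about 0.1 mm. I'll ease down past the rib tops.

Scaled: 0.9 cm / 60 = 0.015, 0.8 cm / 60 = 0.0133.

>>> send_rows:
  steps:
    - [0, 0, 0.0017, 0, 0, 0, 5.5]
    - [0, 0, 0.0033, 0, 0, 0, 5.5]
    - [0, 0, 0.005, 0, 0, 0, 5.5]
    - [0, 0, 0.0067, 0, 0, 0, 5.5]
    - [0, 0, 0.0083, 0, 0, 0, 5.5]
    - [0, 0, 0.01, 0, 0, 0, 5.5]
    - [0, 0, 0.0117, 0, 0, 0, 5.5]
    - [0, 0, 0.0133, 0, 0, 0, 5.5]
    - [0, 0, 0.015, 0, 0, 0, 5.5]
    - [0, 0, 0.015, 0, 0, 0, 5.5]

```text
time_s: 24.22
ee_pos: [0.6025, -0.0362, 0.0677]
ee_rot: [[0.979, 0.206, -0.0], [0.206, -0.979, -0.0], [-0.0, -0.0, -1.0]]
contact_force: [0.9, -0.0, -1.4]
width: 0.658
grasp_force: 58.9
```

```bash
python3 rel.py
```

```text
[ 0.6025 -0.0362  0.0677] 0.20772862880600895 [-0.0002 -0.     -1.    ] [ 0.8625 -0.0379 -1.3938] 0.6577238673523105
to seat TCP (tool cm) [ 0.0235 -0.0028  1.6294] wz -7.137119399105996e-05
```

>>> send_rows:
  steps:
    - [0, 0, 0.0017, 0, 0, 0, 5.5]
    - [0, 0, 0.0033, 0, 0, 0, 5.5]
    - [0, 0, 0.005, 0, 0, 0, 5.5]
    - [0, 0, 0.0067, 0, 0, 0, 5.5]
    - [0, 0, 0.0083, 0, 0, 0, 5.5]
    - [0, 0, 0.01, 0, 0, 0, 5.5]
    - [0, 0, 0.0117, 0, 0, 0, 5.5]
    - [0, 0, 0.0117, 0, 0, 0, 5.5]

```text
time_s: 25.22
ee_pos: [0.6025, -0.0361, 0.0607]
ee_rot: [[0.978, 0.206, -0.0], [0.206, -0.978, -0.0], [-0.0, -0.0, -1.0]]
contact_force: [-0.3, 0.3, -1.3]
width: 0.659
grasp_force: 58.9
```

```bash
python3 rel.py
```

```text
[ 0.6025 -0.0361  0.0607] 0.20778951250965597 [-0.0002 -0.     -1.    ] [-0.3352  0.2618 -1.3465] 0.6586488292259448
to seat TCP (tool cm) [0.024  0.001  0.9287] wz -1.0487490344046613e-05
```

Scaled: 0.97 cm / 60 = 0.0162, 0.92 cm / 60 = 0.0153.

>>> send_rows:
  steps:
    - [0, 0, 0.0025, 0, 0, 0, 5.5]
    - [0, 0, 0.005, 0, 0, 0, 5.5]
    - [0, 0, 0.0075, 0, 0, 0, 5.5]
    - [0, 0, 0.01, 0, 0, 0, 5.5]
    - [0, 0, 0.0117, 0, 0, 0, 5.5]
    - [0, 0, 0.0133, 0, 0, 0, 5.5]
    - [0, 0, 0.0145, 0, 0, 0, 5.5]
    - [0, 0, 0.0153, 0, 0, 0, 5.5]
    - [0, 0, 0.0162, 0, 0, 0, 5.5]
    - [0, 0, 0.0162, 0, 0, 0, 5.5]

```text
time_s: 26.48
ee_pos: [0.6026, -0.0361, 0.0514]
ee_rot: [[0.978, 0.206, 0.0], [0.206, -0.978, -0.0], [0.0, 0.0, -1.0]]
contact_force: [-1.5, -1.3, 2.6]
width: 0.65
grasp_force: 59.2
```

```bash
python3 rel.py
```

```text
[ 0.6026 -0.0361  0.0514] 0.20779879526154396 [ 0.0003 -0.0001 -1.    ] [-1.459  -1.2704  2.5994] 0.6498607828693709
to seat TCP (tool cm) [ 0.0066 -0.0031  0.002 ] wz -1.2047384560509578e-06
```

The square shelf is touching at the expected height. A small press to seat it, then release and retreat.

Scaled: 0.12 cm / 60 = 0.002, 0.07 cm / 60 = 0.0012.

>>> send_rows:
  steps:
    - [0, 0, 0.0012, 0, 0, 0, 5.5]
    - [0, 0, 0.002, 0, 0, 0, 5.5]
    - [0, 0, 0.002, 0, 0, 0, 5.5]

```text
time_s: 26.85
ee_pos: [0.6027, -0.0362, 0.0513]
ee_rot: [[0.978, 0.206, 0.001], [0.206, -0.978, -0.0], [0.001, 0.0, -1.0]]
contact_force: [-4.7, 0.2, 12.7]
width: 0.658
grasp_force: 60.3
```

Scaled: -15 cm / 60 = -0.25, -13 cm / 60 = -0.2167.

>>> send_rows:
  steps:
    - [0, 0, 0, 0, 0, 0, 7.0]
    - [0, 0, 0, 0, 0, 0, 7.5]
    - [0, 0, 0, 0, 0, 0, 8.5]
    - [0, 0, -0.0167, 0, 0, 0, 8.5]
    - [0, 0, -0.0667, 0, 0, 0, 8.5]
    - [0, 0, -0.1333, 0, 0, 0, 8.5]
    - [0, 0, -0.2167, 0, 0, 0, 8.5]
    - [-0.1667, 0, -0.25, 0, 0, 0, 8.5]
    - [-0.2, 0, -0.25, 0, 0, 0, 8.5]
    - [-0.2, 0, -0.25, 0, 0, 0, 8.5]
    - [-0.2, 0, -0.25, 0, 0, 0, 8.5]

```text
time_s: 28.22
ee_pos: [0.486, -0.061, 0.2009]
ee_rot: [[0.979, 0.206, 0.002], [0.206, -0.979, -0.0], [0.002, 0.001, -1.0]]
contact_force: [0.8, -0.2, -0.5]
width: 0.998
grasp_force: 0.0
```

```bash
python3 look.py w8.png; python3 - <<'E'
from fit import *
np.set_printoptions(precision=4,suppress=True)
cam=vision.read_camera("scene")
for n in ("square_shelf","square_end","round_end","round_bore","stem_top"): print("scene",n,[(round(d["conf"],2),w(cam,d["point"])) for d in nets.pinpoint("scene",n)[:3]])
wv=cv2.imread("pics/w8.png")[:,:,::-1]; s=cv2.resize(cam["frame"][180:280,230:363],(640,480),interpolation=cv2.INTER_CUBIC)
save("seat2.png",cv2.resize(np.hstack([wv,s]),(800,300)))
E
```

```text
28.225 [-0.125   0.1209 -0.3599  1.0876  0.0002  2.8091] [ 0.486  -0.061   0.2009] yaw 0.20748256719884114 zax [ 0.0024 -0.0001 -1.    ] F [ 0.8329 -0.177  -0.4539] [ 0.0119 -0.0087  0.0116] 0.997535129579036 0.0
scene square_shelf [(0.96, array([0.3311, 0.2319, 0.002 ])), (0.63, array([ 0.376 , -0.0298, -0.0024])), (0.62, array([ 0.6006, -0.036 ,  0.0487]))]
scene square_end [(0.87, array([ 0.5354, -0.0516,  0.0506])), (0.62, array([0.3901, 0.1861, 0.0071]))]
scene round_end [(0.64, array([ 0.6765, -0.0186,  0.0366]))]
scene round_bore [(0.82, array([ 0.6026, -0.0381,  0.0488]))]
scene stem_top [(0.87, array([ 0.6025, -0.0409,  0.0815]))]
```

View pics/seat2.png

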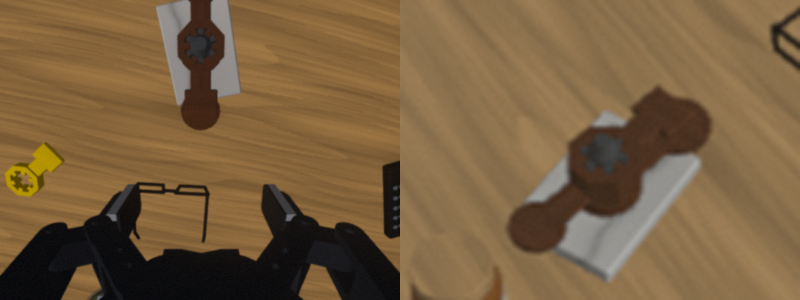

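The square shelf is home: underside about 46 mm at (600,155), its tab above the bottom one, and the round tab opposite. Nothing is touching the robot, so I'm handing in.

```bash
python3 -c "
from station import close_job
print(close_job())"
```

```text
the job is handed in; nothing more can be done
None
```

The stand is finished and the job is handed in: the round-ended shelf and then the square-ended shelf are both fully home with their tabs opposed. The highest push I read was about 13 N, it took about 28 s, and the arm stands clear with nothing else moved.

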